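Slide the sherd tray into the specimen scanner

ROBOT

A 7-joint arm with a two-finger parallel gripper is mounted at the origin on the work surface. World frame = base frame: x ahead of the robot, y to its left, z up, the work surface at z = 0. Lengths are in m, angles in degrees, forces in N, time in s.
With the tool pointing down it reaches from about 0.4 to 0.85 m from the base axis. Payload 4.4 kg.
Tool frame: the origin (TCP) lies at the very end of the fingers, on their centre line; the grasp point (between the pads) lies 19 mm behind it; z points along the fingers, x is the direction in which the jaws open and shut, and the axes are right-handed (so a half turn about z gives the same grasp; the last joint's range is limited). The gripper opens to 94 mm and grips with 3 to 60 N. Pads are 16 mm wide; open, the fingers measure 119 mm over their backs; the gripper's body (75 mm by 177 mm) begins 78 mm behind the grasp point.
Start: joints at [63.438, 36.005, 2.206, 86.941, -1.547, 57.084, -1.146], TCP at [0.252, -0.599, 0.205] pointing down, gripper open.
Joint ranges: [-175.42, 175.42], [-21.48, 121.26], [-71.46, 75.88], [10.55, 141.38], [-63.04, 243.04], [13.31, 113.54], [-168.57, 168.57]. Speed limits (degrees/s): [147.25, 147.25, 180, 180, 180, 180, 180].

INTERFACE

Orientations are given as a 3x3 rotation matrix whose columns are the frame's x, y, z axes.
In Python, from cell import robot gives the robot as it stands.
- The arm moves only by the tool jog_arm, never from a script. Its argument "moves" is a list of rows, each a list of 5 numbers: the shift along the tool's x, y, z in cm, then the turn about the tool's z in rad, then the closure, from 0 (fully open) to 1 (shut). A call has 1 to 12 rows; each row is the pose to reach, as a shift and turn from the pose commanded when the call began, along the tool's axes at that moment; what a row does not reach only later rows make up. A row lasts 1/8 s, in which the tool goes at most 62.5 mm and 10.7 degrees, less where a joint would pass 70% of its speed; a pose out of reach is approached as far as the arm can. A call with a gripper value outside its range is refused whole. The fingers move at their own pace and stop on an object; "newtons" is the grip in N (left out, the last holds). Time passes only in rows, so rows that repeat a pose let the fingers close. It gives the time, the measured TCP pose, the force and the opening at its end, in the units of the state.
- robot.get_obs(): the state, without advancing time (a new reading comes with each control period).
- robot.grab_frame(name): name is "scene" or "top" or "wrist"; returns the picture (480x640x3 uint8, red, green, blue); there is no depth.
- robot.camera_params(name): a dict with "fovy" (degrees; the focal length in pixels is half the picture's height over the tangent of half this angle, whatever the lens; pixels are square), "cx", "cy" (the principal point, pixels), "dist_coeffs" ([k1, k2, p1, p2, k3] as OpenCV has them; the pictures are not rectified), "eye" and "rotation" of the camera in the world; the wrist camera has in their place "tool_from_camera" (4x4, takes a point from camera to tool coordinates, whose origin is the TCP and whose axes are the tool frame's). Camera axes: x right, y down, z forward; pixel columns grow to the right and rows downward; lengths in m; the calibration is good to about 2 mm. A picture is of the moment at which its call begins: read the wrist's pose just before it. camera_params takes no time and is no camera call.
- robot.finish_job(): hands the job in, once; it reports no verdict.
Trained networks look in the newest picture that a camera, given by its name, has taken for a name from the list of things; names that differ only in an ending like _2 or _b are one class to them, and where a whole thing is asked for, a point or a joint stands for the part that bears it (a point fixed in the world has none). Each returns a list of dicts, best first, with "confidence" (0 to 1); they miss things now and then, are a little off and sometimes report something else, mostly with a low value. They report only what shows in the picture. A call takes as long as a camera call.
- robot.find_in(target, camera): "xy" ([column, row] in pixels, amid what is visible of it).
- robot.place_of(target, camera): "xy" ([column, row] in pixels: a listed point, or the origin of a listed thing).
The state is a dict: "clock": time; "q": joint angles; "qvel": joint speeds; "tau": joint torques, N m; "eef_pos": TCP position; "eef_rot": TCP orientation; "ft_force": force on the tool from outside, world axes, zero at the start; "ft_torque": the same for the moment, N m; "finger_gap": finger opening in m.
Only numpy, scipy, OpenCV 4.12 (cv2) and the standard library are available. Lean on these libraries where they do the work, as an engineer would, in place of code of your own. Each camera call takes 0.05 s, during which the arm holds its last target. There are 200 camera calls.

TASK

Clear the eraser off the scanner's runway and set it down flat on a free spot of the green cutting mat, touching nothing that stands there. Then carry the blue sherd tray by its black ridge to the runway, set it down in front of the scanner's mouth with its nose towards it and let go; now take or push it at its orange tail plate and slide it straight in along its centre line, gently and without forcing it, until it is fully home against the stop. Do not disturb the things on the mat, and let go of the tray at the end.

Things in the scene. Friction and masses are not known exactly. Their poses are not given: they have to be found in the camera images.
- eraser_center (a point): centre of the white eraser with a blue sleeve, 54 (x, long) x 24 (y) x 18 (z) mm, 30 g, lying flat on the scanner's runway at the start, at any angle. The point is half-way up, 9 mm above its underside.
- tray_ridge (a point): centre of the black carrying ridge in the middle of the loose blue tray: x along the tray to its nose, y across, z up. Tray plate 190 (x) x 64 (y) x 10 (z) mm, about 0.3 kg, balanced under the ridge, ends at x = +-95 mm. Ridge 44 (x) x 12 (y) mm, from 10 to 48 mm above the tray's underside; this point is 29 mm above the underside.
- tray_tail (a point): centre of the orange upright tail plate of the same tray (same axes), 89 mm behind the ridge's centre, for pushing or pinching. It is 12 (x) x 56 (y) mm, from 10 to 48 mm above the tray's underside; this point is 29 mm above the underside. The tray is bare between it and the ridge.
- tray_nose (a point): middle of the nose edge of the same tray (same axes), on its underside, 95 mm ahead of the ridge's centre. Three terracotta sherds, up to 7 mm high and fixed, lie on the nose half.
- mouth (a point): middle of the mouth of the fixed scanner (white, clear roof), on the runway's surface, 8 mm above the table. x is the push direction, into the scanner; y across; z up. The grey runway is level, without side rails, 100 mm wide (y), from here back to x = -160 mm. The side walls are 92 mm apart at x = 0 and flare in to 72 mm at x = 25 mm.
- stop (a point): middle of the end stop inside the scanner, on the floor, same axes, 140 mm past the mouth. On the way from the mouth: 72 mm wide guide at 25 to 45 mm, wider space, then a 68 mm guide from 106 mm (3 mm chamfers), where a tray pushed askew jams. Roof from 25 mm on, underside 52, top 66 mm above the floor: fingers on the ridge cannot go in; the tail plate stays outside when home.
- mat_top (a point): centre of the top of the green cutting mat, fixed on the table, 140 (x) x 290 (y) x 3 (z) mm; the point is on its upper face, 3 mm above the table.
- ink: amber ink jar with a black cap, 42 mm across, 44 mm high, standing on the mat; origin at the centre of its underside. Leave alone.
- loupe: round black and clear stand loupe, 42 mm across, 40 mm high, standing on the mat; origin at the centre of its underside. Leave alone.
- sharpener: round brass pencil sharpener, 42 mm across, 36 mm high, standing on the mat; origin at the centre of its underside. Leave alone.

How it is judged:
By the outcome, as a careful person would: the job done as asked, in the order asked, and still so for the second after the job is handed in, with the robot touching nothing.
It also fails if it takes over 64 s, if anything falls off the work surface, if the arm or the gripper's body presses on something with over 40 N, if the wrist force passes 120 N, or if a joint passes its speed limit or range.

## Working session

There is one attempt and no reset: what is moved stays moved. The work goes in short steps, Python scripts to look and compute and a tool call to move; the robot and the scene stay as the last step left them, time stands still between calls to the robot, and variables do not carry over. Pictures are saved under pics/ and viewed, on a budget of 10 in all, crops included, one or two more only if the job needs it, and the job is handed in when it is done.

Besides the shell and the picture viewer there is one more tool, called after "Emit:" as name(argument=value, ...), one argument or row to a line, values as JSON. jog_arm: Moves the arm, as the interface text tells. Its arguments: {"type":"object","properties":{"moves":{"type":"array"},"newtons":{"type":"number"}},"required":["moves"]}

```bash
mkdir -p pics; cat > h.py <<'E'
import numpy as np, cv2
from cell import robot
def cam(n,obs=None):
    p=robot.camera_params(n); f=240/np.tan(np.radians(p["fovy"])/2)
    K=np.array([[f,0,p["cx"]],[0,f,p["cy"]],[0,0,1]]); d=np.array(p["dist_coeffs"],float)
    if "eye" in p: R=np.array(p["rotation"]);e=np.array(p["eye"])
    else:
        T=np.array(p["tool_from_camera"]); Rt=np.array(obs["eef_rot"])
        R=Rt@T[:3,:3]; e=Rt@T[:3,3]+np.array(obs["eef_pos"])
    return K,d,R,e
def ray(c,xy,z):
    K,d,R,e=c
    u=cv2.undistortPoints(np.array([[xy]],float),K,d)[0,0]
    v=R@np.array([u[0],u[1],1]); return e+v*(z-e[2])/v[2]
def proj(c,P):
    K,d,R,e=c
    return cv2.projectPoints((np.atleast_2d(P)-e)@R,np.zeros(3),np.zeros(3),K,d)[0][:,0]
def snap(n,name=None):
    o=robot.get_obs(); im=robot.grab_frame(n)
    if name: cv2.imwrite("pics/"+name+".png",im[:,:,::-1])
    return im,cam(n,o)
Z=dict(eraser_center=.017,tray_ridge=.029,tray_tail=.029,tray_nose=0,mouth=.008,stop=.008,mat_top=.003,ink=.003,loupe=.003,sharpener=.003)
def find(n,names=Z,dz=0):
    for t in names:
        for r in robot.place_of(t,n)[:2]:
            print(n,t,round(r["confidence"],2),np.round(r["xy"],1),np.round(ray(cam(n,robot.get_obs()),r["xy"],Z[t]+dz),4))
E
python3 - <<'E'
from h import *
o=robot.get_obs();print(o["clock"],o["eef_pos"],np.round(o["eef_rot"],3),o["finger_gap"])
for n in ("top","scene"):
    _,c=snap(n,n+"0"); print(n,c[3]); find(n)
E
```

```text
0.0 [ 0.25159767 -0.59863547  0.20460178] [[ 0.387 -0.922 -0.001]
 [-0.922 -0.387  0.002]
 [-0.002  0.    -1.   ]] 0.09363842407714562
top [ 0.50551427 -0.08866837  0.95335473]
top eraser_center 0.67 [282.5 203.4] [0.6462 0.0115 0.017 ]
top tray_ridge 0.68 [440.4 236. ] [ 0.5893 -0.2896  0.029 ]
top tray_ridge 0.34 [277.3 202.1] [0.6467 0.0202 0.029 ]
top tray_tail 0.71 [484.2 228.4] [ 0.6058 -0.3735  0.029 ]
top tray_nose 0.73 [384.7 243.9] [ 0.574  -0.1876  0.    ]
top mat_top 0.59 [301.  302.4] [ 0.4572 -0.0286  0.003 ]
top ink 0.72 [294.  287.5] [ 0.4854 -0.0143  0.003 ]
top loupe 0.82 [365.1 284.2] [ 0.4953 -0.1509  0.003 ]
top sharpener 0.93 [256.5 289. ] [0.4805 0.0583 0.003 ]
scene [0.98318303 0.55736699 0.70132755]
scene eraser_center 0.64 [301.2 314. ] [0.6414 0.0088 0.017 ]
scene eraser_center 0.51 [328.1 359.1] [0.6569 0.1086 0.017 ]
scene tray_ridge 0.59 [243.6 206.6] [ 0.5875 -0.2885  0.029 ]
scene tray_tail 0.55 [220.6 186.6] [ 0.5943 -0.3762  0.029 ]
scene tray_nose 0.7 [275.3 239.3] [ 0.5696 -0.1976  0.    ]
scene mouth 0.94 [331.2 357.4] [0.6468 0.1025 0.008 ]
scene stop 0.76 [382.5 437.4] [0.6662 0.2511 0.008 ]
scene stop 0.19 [370.6 273.6] [ 0.4812 -0.0141  0.008 ]
scene mat_top 0.83 [379.8 264.3] [ 0.4482 -0.029   0.003 ]
scene ink 0.93 [369.5 273.6] [ 0.4792 -0.0193  0.003 ]
scene loupe 0.7 [320.4 237.6] [ 0.496  -0.1517  0.003 ]
scene sharpener 0.77 [398.2 297. ] [0.4741 0.0542 0.003 ]
```

View pics/top0.png

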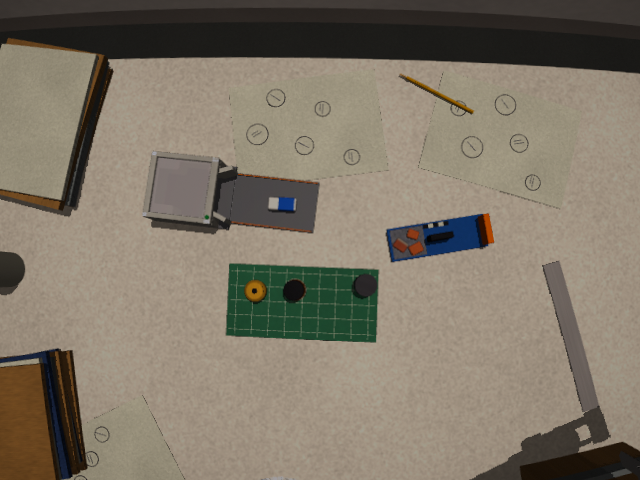

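View pics/scene0.png

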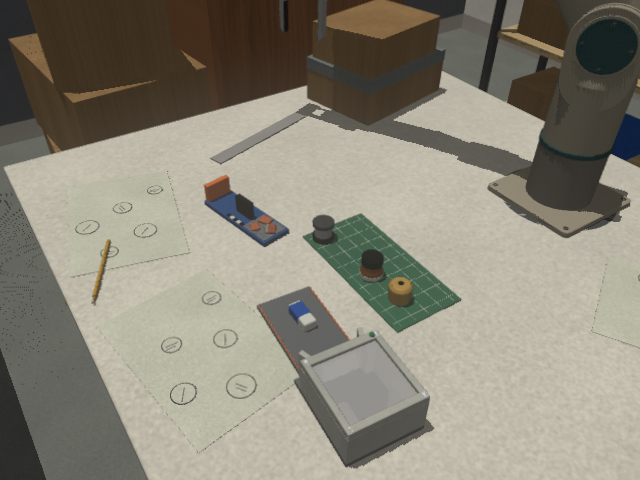

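The top view shows the runway running in world +y at about (240–319, 175–232), with the eraser at (282,204). The tray is at right (388–493, 215–260) with its nose pointing left. The mat objects sit along the far edge of the mat, and the near half is free. The scene view agrees.

```bash
cat >> h.py <<'E'
def go(p,yaw=None):
    """shift (cm, tool axes) and turn (rad) from the present pose to TCP p with tool x at world angle yaw (deg)"""
    o=robot.get_obs(); R=np.array(o["eef_rot"])
    s=R.T@(np.array(p)-o["eef_pos"])*100; a=np.degrees(np.arctan2(R[1,0],R[0,0]))
    t=0 if yaw is None else -np.radians((yaw-a+180)%360-180)
    print("go",np.round(s,2),round(t,3),"| yaw now",round(a,1))
E
python3 - <<'E'
from h import *
print(np.round(robot.camera_params("wrist")["tool_from_camera"],3))
go([.64,-.02,.22],0)
c=cam("top")
for xy in [(319,181),(313,232),(240,175),(232,225)]: print(ray(c,xy,.008))
E
```

```text
[[ 1.     0.     0.     0.001]
 [-0.     0.971  0.238 -0.068]
 [-0.    -0.238  0.971 -0.18 ]
 [ 0.     0.     0.     1.   ]]
go [-38.36 -58.22  -1.45] -1.173 | yaw now -67.2
[ 0.69303923 -0.05730095  0.008     ]
[ 0.59312471 -0.04831179  0.008     ]
[0.70216292 0.09807505 0.008     ]
[0.60319881 0.10976266 0.008     ]
```

Emit:
jog_arm(
  moves=[
    [-3.5,-5.3,0,-0.15,0.3],
    [-7,-10.6,0,-0.3,0.3],
    [-10.5,-15.9,0,-0.45,0.3],
    [-14,-21.2,-0.5,-0.6,0.3],
    [-17.5,-26.5,-1,-0.75,0.3],
    [-21,-31.8,-1.4,-0.9,0.3],
    [-24.5,-37.1,-1.4,-1.05,0.3],
    [-28,-42.4,-1.4,-1.173,0.3],
    [-31.5,-47.7,-1.4,-1.173,0.3],
    [-35,-53,-1.4,-1.173,0.3],
    [-38.4,-58.2,-1.4,-1.173,0.3],
    [-38.4,-58.2,-1.4,-1.173,0.3],
  ],
)

```text
clock: 2.6
eef_pos: [0.6414, -0.0133, 0.2194]
eef_rot: [[1.0, 0.007, 0.001], [0.007, -1.0, 0.004], [0.001, -0.004, -1.0]]
ft_force: [-1.0, -0.5, -0.0]
finger_gap: 0.0657
```

```bash
python3 - <<'E'
from h import *
o=robot.get_obs();print(o["clock"],o["eef_pos"],np.round(o["eef_rot"],3),o["finger_gap"],o["q"])
snap("wrist","w1"); find("wrist",["eraser_center","mouth"])
E
```

```text
2.6 [ 0.64135486 -0.01329298  0.21936031] [[ 1.     0.007  0.001]
 [ 0.007 -1.     0.004]
 [ 0.001 -0.004 -1.   ]] 0.06568068228699642 [  9.26918311  35.28894077 -17.69254477  87.16496507  11.54711984
  59.26473524 -10.84961992]
wrist eraser_center 0.75 [326.4 187.6] [0.6417 0.0028 0.017 ]
wrist mouth 0.97 [338.3  80.6] [0.6519 0.099  0.008 ]
```

View pics/w1.png

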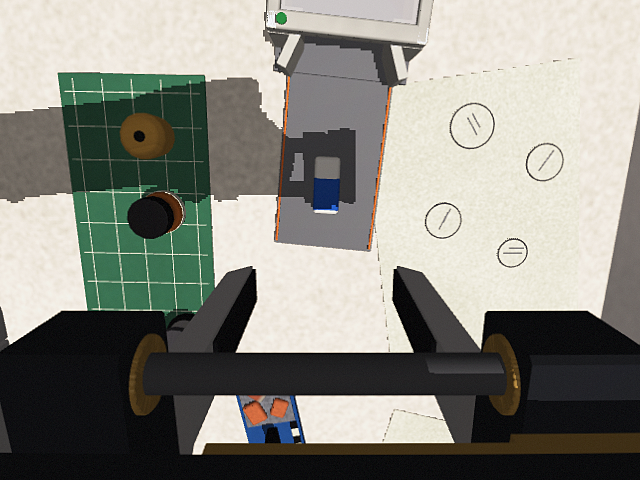

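The wrist view shows the eraser at (315–339, 156–213), nearly along world y. The runway edges run (288,78)–(275,241) and (390,85)–(369,250). The mouth is at (338,80).

```bash
python3 - <<'E'
from h import *
c=cam("wrist",robot.get_obs())
for xy in [(288,78),(275,241),(390,85),(369,250)]: print(ray(c,xy,.008))
for xy in [(316,157),(339,157),(314,208),(338,209)]: print(ray(c,xy,.026))
for yw in (0,2): go([.6415,.004,.0120],yw)
E
```

```text
[0.60502186 0.10133139 0.008     ]
[ 0.58834239 -0.05569471  0.008     ]
[0.70026741 0.09520878 0.008     ]
[ 0.68494506 -0.0652394   0.008     ]
[0.63115839 0.02978985 0.026     ]
[0.65252322 0.02979638 0.026     ]
[ 0.62901722 -0.01822549  0.026     ]
[ 0.65200924 -0.01918709  0.026     ]
go [ 0.25 -2.48 20.71] -0.0 | yaw now -0.0
go [ 0.25 -2.48 20.71] -0.035 | yaw now -0.0
```

The picture was taken while the arm was still settling, which caused a 7 mm lag. I'll re-shoot now that it's still and refine the edges by colour.

```bash
cat >> h.py <<'E'
def world(mask,c,z):
    """(x,y) of the mask's pixels on the plane z"""
    ys,xs=np.nonzero(mask); K,d,R,e=c
    u=cv2.undistortPoints(np.stack([xs,ys],1).astype(float)[:,None],K,d)[:,0]
    v=np.c_[u,np.ones(len(u))]@R.T; return (e+v*((z-e[2])/v[:,2])[:,None])[:,:2]
def hsv(im): return cv2.cvtColor(im,cv2.COLOR_RGB2HSV).astype(int)
E
python3 - <<'E'
from h import *
im,c=snap("wrist","w2"); print(robot.get_obs()["eef_pos"])
find("wrist",["eraser_center","mouth"])
h=hsv(im); H,S,V=h[...,0],h[...,1],h[...,2]
m=(H<20)&(S>120)&(V>70); m[255:]=0; m[:60]=0
for a,b in ((255,325),(325,410)):
    k=m.copy(); k[:,:a]=0;k[:,b:]=0; P=world(k,c,.008); f=cv2.fitLine(P.astype(np.float32),cv2.DIST_HUBER,0,.01,.01).ravel()
    print(len(P),f,np.degrees(np.arctan2(f[1],f[0])),P.min(0),P.max(0))
m=((H>100)&(H<130)&(S>130)&(V>60)).astype(np.uint8); m[250:]=0
P=world(m,c,.026); print("sleeve",len(P),cv2.minAreaRect((P*1000).astype(np.float32)))
E
```

```text
[ 0.63891721 -0.0219153   0.21927455]
wrist eraser_center 0.56 [325.5 171.5] [0.6398 0.0137 0.017 ]
wrist mouth 0.76 [338.9  73.6] [0.6526 0.1032 0.008 ]
344 [0.09266007 0.9956978  0.6002727  0.0368895 ] 84.683334 [ 0.59168531 -0.04620617] [0.60800092 0.11092532]
370 [0.09400375 0.99557185 0.69505835 0.02746413] 84.60601 [ 0.68661126 -0.05458712] [0.70289868 0.10225537]
sleeve 808 ((642.899169921875, 3.59348201751709), (30.220678329467773, 23.723949432373047), 89.73023986816406)
```

```bash
python3 - <<'E'
from h import *
go([.641,.0115,.012],0)
E
```

```text
go [ 0.21 -3.43 20.75] -0.003 | yaw now -0.2
```

Emit:
jog_arm(
  moves=[
    [0.2,-3.4,5,0,0.4],
    [0.2,-3.4,10,0,0.4],
    [0.2,-3.4,15,0,0.4],
    [0.2,-3.4,18.5,0,0.4],
    [0.2,-3.4,20,0,0.4],
    [0.2,-3.4,20.7,0,0.4],
    [0.2,-3.4,20.7,0,0.4],
    [0.2,-3.4,20.7,0,1],
    [0.2,-3.4,20.7,0,1],
    [0.2,-3.4,20.7,0,1],
    [0.2,-3.4,20.7,0,1],
  ],
  newtons=12,
)

```text
clock: 4.28
eef_pos: [0.6419, 0.0143, 0.0128]
eef_rot: [[1.0, 0.0, 0.001], [0.0, -1.0, 0.0], [0.001, -0.0, -1.0]]
ft_force: [0.4, -0.6, 1.5]
finger_gap: 0.0236
```

```bash
python3 - <<'E'
from h import *
o=robot.get_obs();print(o["clock"],o["eef_pos"],o["finger_gap"],o["ft_force"])
go([.41,-.085,.12],0);go([.41,-.085,.008],0)
E
```

```text
4.275 [0.64188411 0.01427792 0.01284029] 0.023616924373661034 [ 0.3688069  -0.5517644   1.53154691]
go [-23.18   9.93 -10.73] 0.0 | yaw now 0.0
go [-23.19   9.93   0.47] 0.0 | yaw now 0.0
```

Emit:
jog_arm(
  moves=[
    [0,0,-3,0,1],
    [0,0,-6.5,0,1],
    [-4,1.8,-10,0,1],
    [-9,4,-10.5,0,1],
    [-14,6.3,-10.5,0,1],
    [-19,8.5,-10.5,0,1],
    [-22.2,9.9,-10.5,0,1],
    [-22.2,9.9,-9,0,1],
    [-22.2,9.9,-5.5,0,1],
    [-22.2,9.9,-2.5,0,1],
    [-22.2,9.9,-0.8,0,1],
    [-22.2,9.9,-0.3,0,1],
  ],
)

```text
clock: 5.78
eef_pos: [0.4189, -0.0846, 0.0145]
eef_rot: [[1.0, 0.001, -0.002], [0.001, -1.0, -0.0], [-0.002, 0.0, -1.0]]
ft_force: [-0.4, -0.2, 0.6]
finger_gap: 0.024
```

Emit:
jog_arm(
  moves=[
    [0,0,0,0,1],
    [0,0,0,0,1],
  ],
)

```text
clock: 6.02
eef_pos: [0.4199, -0.0848, 0.0158]
eef_rot: [[1.0, -0.0, 0.001], [-0.0, -1.0, -0.0], [0.001, 0.0, -1.0]]
ft_force: [-0.2, 0.1, 0.1]
finger_gap: 0.0237
```

```bash
python3 - <<'E'
from h import *
o=robot.get_obs();print(o["clock"],o["eef_pos"],o["finger_gap"],o["ft_force"])
go([.42,-.085,.0083],0)
E
```

```text
6.025 [ 0.41993155 -0.08483576  0.01576123] 0.023713231031967288 [-0.2047499   0.09550225  0.06540354]
go [0.01 0.02 0.75] -0.0 | yaw now -0.0
```

Emit:
jog_arm(
  moves=[
    [0,0,0.5,0,1],
    [0,0,0.75,0,1],
    [0,0,0.75,0,1],
    [0,0,0.75,0,0.55],
    [0,0,0.75,0,0.55],
    [0,0,0.75,0,0.55],
    [0,0,-3,0,0.55],
    [0,0,-8,0,0.55],
    [0,0,-14,0,0.55],
    [0,0,-20,0,0.55],
    [0,0,-20,0,0.55],
  ],
)

```text
clock: 7.4
eef_pos: [0.4224, -0.0851, 0.2192]
eef_rot: [[1.0, -0.001, 0.008], [-0.001, -1.0, -0.002], [0.008, 0.002, -1.0]]
ft_force: [-0.0, -0.7, -0.0]
finger_gap: 0.0425
```

```bash
python3 - <<'E'
from h import *
o=robot.get_obs();print(o["clock"],o["eef_pos"],o["finger_gap"],o["ft_force"],o["q"])
c=cam("top"); 
print(ray(c,(440.4,236),.029)); go([.592,-.28-.06,.25],-10)
E
```

```text
7.4 [ 0.42242151 -0.08508161  0.21918507] 0.04249810007475561 [-0.00461837 -0.72967708 -0.00584557] [ 38.63297985  20.67895564 -40.95747664 118.60336283  18.78221627
  46.55865718 -13.55188648]
[ 0.58933262 -0.28962612  0.029     ]
go [17.01 25.48 -2.88] 0.174 | yaw now -0.1
```

Emit:
jog_arm(
  moves=[
    [4,5,-1,-0.06,0.3],
    [7,10,-2.5,-0.12,0.3],
    [10,15,-2.9,-0.174,0.3],
    [13.5,20,-2.9,-0.174,0.3],
    [17,25.5,-2.9,-0.174,0.3],
    [17,25.5,-2.9,-0.174,0.3],
    [17,25.5,-2.9,-0.174,0.3],
    [17,25.5,-2.9,-0.174,0.3],
  ],
)

```text
clock: 8.4
eef_pos: [0.5892, -0.3378, 0.2443]
eef_rot: [[0.984, 0.176, -0.001], [0.176, -0.984, 0.001], [-0.001, -0.001, -1.0]]
ft_force: [0.5, 1.2, 0.4]
finger_gap: 0.0657
```

```bash
python3 - <<'E'
from h import *
o=robot.get_obs();print(o["clock"],o["eef_pos"],o["finger_gap"])
im,c=snap("wrist","w3"); find("wrist",["tray_ridge","tray_nose","tray_tail"])
h=hsv(im); H,S,V=h[...,0],h[...,1],h[...,2]
m=(H>100)&(H<130)&(S>130)&(V>50); m[300:]=0
P=world(m,c,.010); print("tray",len(P),cv2.minAreaRect((P*1000).astype(np.float32)))
E
```

```text
8.4 [ 0.5891733  -0.33776834  0.24433762] 0.06567886981898616
wrist tray_ridge 0.67 [331.  158.7] [ 0.5872 -0.2901  0.029 ]
wrist tray_nose 0.98 [327.6  62.4] [ 0.5677 -0.1988  0.    ]
tray 5194 ((586.5184936523438, -288.9156188964844), (63.26131820678711, 189.03335571289062), 10.725833892822266)
```

View pics/w3.png

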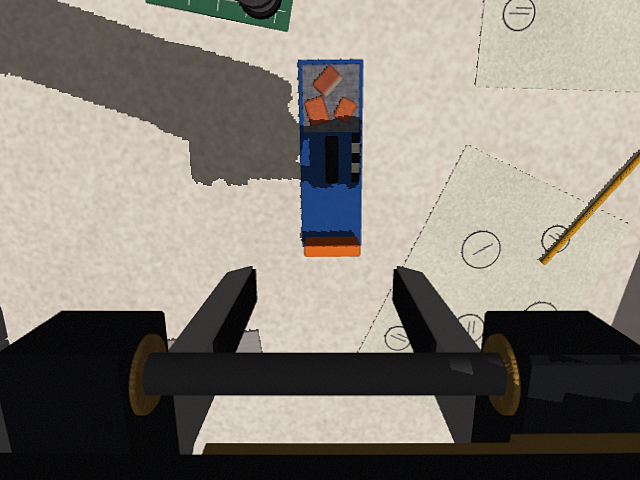

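The tray is fully visible, with a 63×189 mm fit centred at (0.5865, −0.289) and a yaw of 10.7° off y. I'll grasp the ridge next.

```bash
python3 - <<'E'
from h import *
go([.5867,-.2893,.016],10.6)
E
```

```text
go [ 0.59 -4.96 22.9 ] -0.01 | yaw now 10.0
```

Emit:
jog_arm(
  moves=[
    [0.6,-4.9,5,-0.01,0.6],
    [0.6,-4.95,10,-0.01,0.6],
    [0.6,-4.95,15,-0.01,0.6],
    [0.6,-4.95,19,-0.01,0.6],
    [0.6,-4.95,22,-0.01,0.6],
    [0.6,-4.95,22.9,-0.01,0.6],
    [0.6,-4.95,22.9,-0.01,0.6],
    [0.6,-4.95,22.9,-0.01,1],
    [0.6,-4.95,22.9,-0.01,1],
    [0.6,-4.95,22.9,-0.01,1],
    [0.6,-4.95,22.9,-0.01,1],
    [0.6,-4.95,22.9,-0.01,1],
  ],
  newtons=35,
)

```text
clock: 10.1
eef_pos: [0.5874, -0.2903, 0.0163]
eef_rot: [[0.983, 0.183, 0.001], [0.183, -0.983, -0.001], [0.001, 0.001, -1.0]]
ft_force: [-0.7, -0.2, 5.4]
finger_gap: 0.0113
```

```bash
python3 - <<'E'
from h import *
o=robot.get_obs();print(o["clock"],o["eef_pos"],o["finger_gap"],o["ft_force"])
# target: ridge so that nose is at mouth x=-5mm  -> ridge -100 mm
u=np.array([np.cos(np.radians(84.65)),np.sin(np.radians(84.65))]); p0=np.array([.64767,.03218]); m=np.array([.6545,.105])
r=p0+u*((m-p0)@u-.105); print("ridge target",r)
go([*r,.10],-5.35); go([*r,.024],-5.35)
E
```

```text
10.1 [ 0.58743409 -0.29031929  0.01633752] 0.011308133067106263 [-0.69670534 -0.1662638   5.43121351]
ridge target [6.44699353e-01 4.58393810e-04]
go [ 10.96 -27.53  -8.38] 0.277 | yaw now 10.5
go [ 10.95 -27.54  -0.78] 0.277 | yaw now 10.5
```

Emit:
jog_arm(
  moves=[
    [0,0,-3,0,1],
    [0,0,-6.5,0,1],
    [1,-3.5,-8.4,0.04,1],
    [3,-8.5,-8.4,0.1,1],
    [5,-13.5,-8.4,0.16,1],
    [7,-18.5,-8.4,0.22,1],
    [9,-23,-8.4,0.277,1],
    [11,-27.5,-8.4,0.277,1],
    [11,-27.5,-8.4,0.277,1],
    [11,-27.5,-8.4,0.277,1],
    [11,-27.5,-8.4,0.277,1],
    [11,-27.5,-8.4,0.277,1],
  ],
)

```text
clock: 11.6
eef_pos: [0.6446, -0.0012, 0.0993]
eef_rot: [[0.995, -0.095, -0.0], [-0.095, -0.995, -0.001], [-0.0, 0.001, -1.0]]
ft_force: [0.1, 0.1, -3.1]
finger_gap: 0.0116
```

```bash
cat >> h.py <<'E'
def tray(im,c,z,rows=(0,480),cols=(0,640)):
    h=hsv(im); H,S,V=h[...,0],h[...,1],h[...,2]
    m=(H>100)&(H<130)&(S>130)&(V>50); k=np.zeros_like(m); k[rows[0]:rows[1],cols[0]:cols[1]]=1
    P=world(m&k,c,z); print("tray",len(P),cv2.minAreaRect((P*1000).astype(np.float32)))
E
python3 - <<'E'
from h import *
o=robot.get_obs();print(o["clock"],o["eef_pos"],o["finger_gap"],o["ft_force"])
im,c=snap("wrist","w4"); find("wrist",["tray_nose","tray_ridge"],.084);find("wrist",["mouth"])
tray(im,c,.094,(0,300)); snap("top","t4"); find("top",["mouth"])
E
```

```text
11.6 [ 0.64459314 -0.00115581  0.09929879] 0.011577833792675104 [ 0.10892374  0.10132744 -3.07847224]
wrist tray_nose 0.72 [324.5  75.5] [0.6538 0.0952 0.084 ]
wrist tray_ridge 0.93 [325.3 293.7] [ 6.451e-01 -5.000e-04  1.130e-01]
wrist mouth 0.89 [323.7  74.7] [0.6544 0.1072 0.008 ]
tray 8419 ((648.4435424804688, 41.144508361816406), (106.57331085205078, 63.50365447998047), 84.5727767944336)
```

View pics/w4.png

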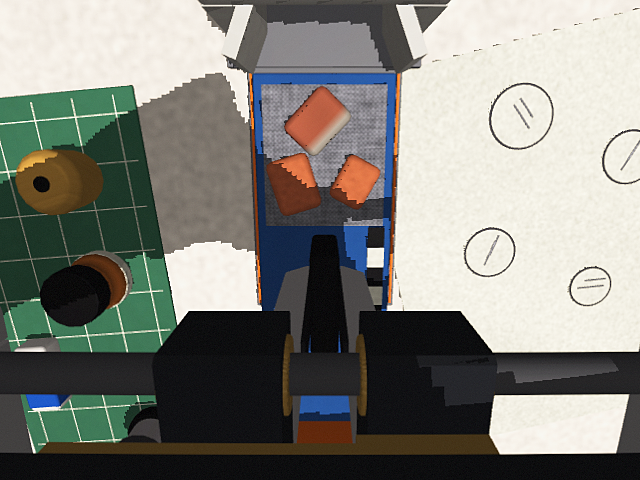

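Tray in hand: yaw 84.57° against runway 84.65°, and the lateral offset is under 1 mm. The nose edge is at (324,75), about 12 mm before the mouth. I'll lower it.

Emit:
jog_arm(
  moves=[
    [0,0,3,0,1],
    [0,0,5.5,0,1],
    [0,0,6.8,0,1],
    [0,0,7.2,0,1],
    [0,0,7.45,0,1],
    [0,0,7.45,0,1],
    [0,0,7.45,0,1],
  ],
)

```text
clock: 12.78
eef_pos: [0.6453, 0.0005, 0.0257]
eef_rot: [[0.996, -0.093, 0.001], [-0.093, -0.996, 0.0], [0.001, -0.0, -1.0]]
ft_force: [-0.3, 0.2, -3.1]
finger_gap: 0.012
```

Emit:
jog_arm(
  moves=[
    [0,0,0.1,0,1],
    [0,0,0.15,0,1],
    [0,0,0.15,0,1],
  ],
)

```text
clock: 13.15
eef_pos: [0.6452, 0.0005, 0.0243]
eef_rot: [[0.996, -0.093, 0.001], [-0.093, -0.996, -0.0], [0.001, 0.0, -1.0]]
ft_force: [-2.0, 0.6, 5.4]
finger_gap: 0.0119
```

Emit:
jog_arm(
  moves=[
    [0,0,0,0,0.6],
    [0,0,0,0,0.6],
    [0,0,0,0,0.6],
    [0,0,-3,0,0.6],
    [0,0,-8,0,0.6],
    [0,2,-14,0,0.6],
    [0,6,-18,0,0.6],
    [0,9,-18,0,0.6],
    [0,9,-18,0,0.6],
    [0,9,-18,0,0.6],
  ],
)

```text
clock: 14.4
eef_pos: [0.6362, -0.0877, 0.203]
eef_rot: [[0.996, -0.092, -0.001], [-0.092, -0.996, 0.001], [-0.001, -0.001, -1.0]]
ft_force: [0.1, 0.1, 0.3]
finger_gap: 0.0378
```

```bash
python3 - <<'E'
from h import *
o=robot.get_obs();print(o["clock"],o["eef_pos"],o["finger_gap"],o["ft_force"],np.round(o["q"],1))
im,c=snap("wrist","w5"); find("wrist",["tray_nose","tray_ridge","tray_tail"],.008);find("wrist",["mouth"])
tray(im,c,.018,(0,300),(200,480))
for y in (84.65,-95.35): go([.6369,-.0881,.10],y)
E
```

```text
14.4 [ 0.63617453 -0.0876675   0.20299908] 0.037826305546008646 [0.0719328  0.06522469 0.34437469] [ 24.1  38.6 -32.5  87.7  22.6  60.4 -19.2]
wrist tray_ridge 0.85 [324.9 113.9] [6.446e-01 2.000e-04 3.700e-02]
wrist tray_tail 0.69 [326.9 215. ] [ 0.6386 -0.0864  0.037 ]
wrist mouth 0.54 [126.6 170. ] [ 0.4538 -0.0321  0.008 ]
tray 8049 ((638.1961669921875, 0.49590301513671875), (184.6011962890625, 77.0218276977539), 84.73241424560547)
go [ 0.06  0.05 10.32] -1.568 | yaw now -5.2
go [ 0.06  0.05 10.32] 1.573 | yaw now -5.2
```

View pics/w5.png

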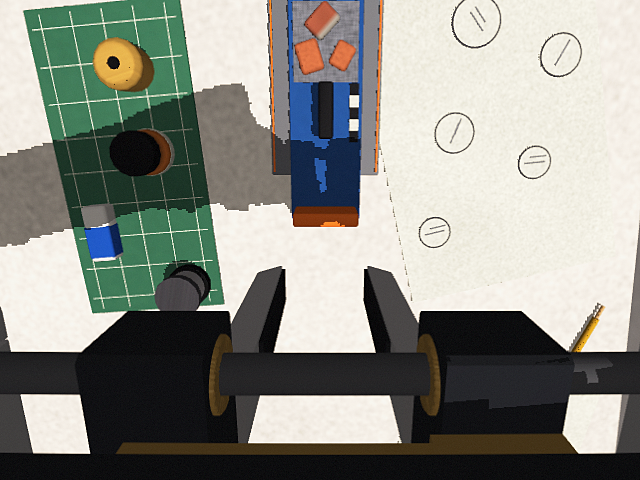

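The tray sits centred on the runway (blue edges at 293–358 between orange edges at 273–379), straight and released. The eraser lies flat on the mat at (103,235), clear of the others. I'll pinch the tail next.

Emit:
jog_arm(
  moves=[
    [0,0,0,-0.18,0.6],
    [0,0,0,-0.36,0.6],
    [0,0,0,-0.54,0.6],
    [0,0,0,-0.72,0.6],
    [0,0,0,-0.9,0.6],
    [0,0,0,-1.08,0.6],
    [0,0,2,-1.26,0.6],
    [0,0,4,-1.42,0.6],
    [0,0,6,-1.568,0.6],
    [0,0,8,-1.568,0.6],
    [0,0,10.3,-1.568,0.6],
    [0,0,10.3,-1.568,0.6],
  ],
)

```text
clock: 16.15
eef_pos: [0.6351, -0.0892, 0.0983]
eef_rot: [[0.096, 0.995, -0.004], [0.995, -0.096, -0.0], [-0.001, -0.004, -1.0]]
ft_force: [0.2, 0.4, 1.2]
finger_gap: 0.0373
```

Emit:
jog_arm(
  moves=[
    [0,0,0,0,0.6],
    [0,0,0,0,0.6],
  ],
)

```text
clock: 16.4
eef_pos: [0.6372, -0.089, 0.1015]
eef_rot: [[0.096, 0.995, 0.002], [0.995, -0.096, -0.0], [0.0, 0.002, -1.0]]
ft_force: [1.0, -0.1, 0.4]
finger_gap: 0.0375
```

```bash
python3 - <<'E'
from h import *
o=robot.get_obs();print(o["clock"],o["eef_pos"],o["finger_gap"],o["ft_force"],np.round(o["q"],1))
go([.6371,-.0875,.026],84.65)
E
```

```text
16.4 [ 0.63717565 -0.08895808  0.10150791] 0.037503074191891 [ 1.01537868 -0.06676927  0.40012381] [ 33.2  51.3 -50.9  92.7  45.2  58.5  52.5]
go [ 0.14 -0.03  7.55] -0.003 | yaw now 84.5
```

Emit:
jog_arm(
  moves=[
    [0.1,0,3,0,0.6],
    [0.1,0,5.5,0,0.6],
    [0.1,0,7,0,0.6],
    [0.1,0,7.5,0,0.6],
    [0.1,0,7.5,0,0.6],
    [0.1,0,7.5,0,0.85],
    [0.1,0,7.5,0,1],
    [0.1,0,7.5,0,1],
    [0.1,0,7.5,0,1],
    [0.1,0,7.5,0,1],
  ],
  newtons=10,
)

```text
clock: 17.65
eef_pos: [0.6369, -0.0877, 0.026]
eef_rot: [[0.095, 0.995, 0.001], [0.995, -0.095, 0.0], [0.001, 0.001, -1.0]]
ft_force: [-0.4, 1.3, 3.7]
finger_gap: 0.0118
```

```bash
python3 - <<'E'
from h import *
o=robot.get_obs();print(o["clock"],o["eef_pos"],o["finger_gap"],o["ft_force"],np.round(o["q"],1))
# home: tail -44mm from mouth
u=np.array([.0932,.99565]); p0=np.array([.64767,.03218]); m=np.array([.6545,.106])
s=lambda p:(p-p0)@u-(m-p0)@u
t=o["eef_pos"][:2]; print("along from mouth",s(t),"lateral",u[0]*(t-p0)[1]-u[1]*(t-p0)[0])
e=m-u*.044; go([*e,o["eef_pos"][2]],84.65)
E
```

```text
17.65 [ 0.63691669 -0.08767421  0.02599622] 0.011833984668689658 [-0.38570961  1.3097769   3.67984716] [ 31.3  56.4 -47.   94.8  50.4  52.2  48.6]
along from mouth -0.1944704913795615 lateral -0.0004638836472358465
go [ 1.505e+01 -9.000e-02  1.000e-02] -0.002 | yaw now 84.5
```

Emit:
jog_arm(
  moves=[
    [0.5,0,0,0,1],
    [1.2,0,0,0,1],
    [2,0,0,0,1],
    [2.8,0,0,0,1],
    [3.6,-0.03,0,0,1],
    [4.2,-0.03,0,0,1],
    [4.8,-0.05,0,0,1],
    [5.4,-0.05,0,0,1],
    [6,-0.05,0,0,1],
    [6,-0.05,0,0,1],
  ],
)

```text
clock: 18.9
eef_pos: [0.6423, -0.0291, 0.026]
eef_rot: [[0.096, 0.995, 0.001], [0.995, -0.096, -0.001], [-0.001, 0.001, -1.0]]
ft_force: [-0.3, -1.7, 4.0]
finger_gap: 0.0118
```

```bash
python3 - <<'E'
from h import *
o=robot.get_obs();print(o["clock"],o["eef_pos"],o["finger_gap"],o["ft_force"],o["ft_torque"])
im,c=snap("wrist","w6"); snap("top","t6")
u=np.array([.0932,.99565]); m=np.array([.6545,.106])
go([*(m-u*.044),.026],84.65)
tc=cam("top"); t=im*0
im=cv2.imread("pics/t6.png")[130:260,120:340]; b=cv2.resize(im,None,fx=2.9,fy=2.9,interpolation=cv2.INTER_CUBIC)
w=cv2.resize(cv2.imread("pics/w6.png"),(293,220)); 
out=np.zeros((600,640,3),np.uint8); out[:b.shape[0],:b.shape[1]]=b; out[380:600,:293]=w; cv2.imwrite("pics/c6.png",out)
E
```

```text
18.9 [ 0.64232476 -0.02911571  0.02598529] 0.011829680119159297 [-0.2572222  -1.65269895  3.98850199] [-0.3551476  -0.09113453 -0.03865027]
go [ 9.17 -0.08 -0.01] -0.003 | yaw now 84.5
```

View pics/c6.png

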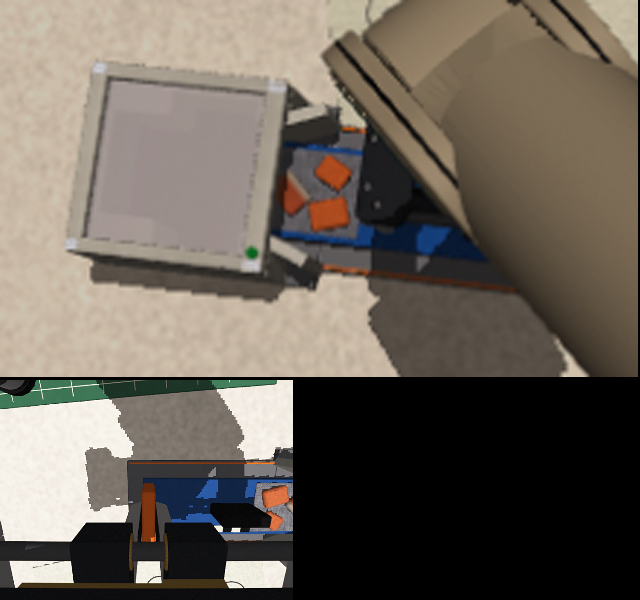

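The tray is entering straight and centred between the flares, with about 2 N drag. I'll continue slowly.

Emit:
jog_arm(
  moves=[
    [0.5,0,0,0,1],
    [1,0,0,0,1],
    [1.5,0,0,0,1],
    [2,-0.03,0,0,1],
    [2.5,-0.03,0,0,1],
    [3,-0.03,0,0,1],
    [3.5,-0.03,0,0,1],
    [4,-0.05,0,0,1],
    [4.5,-0.05,0,0,1],
    [4.5,-0.05,0,0,1],
  ],
)

```text
clock: 20.25
eef_pos: [0.6461, 0.0154, 0.026]
eef_rot: [[0.096, 0.995, 0.001], [0.995, -0.096, -0.002], [-0.002, 0.001, -1.0]]
ft_force: [-0.1, -3.2, 6.0]
finger_gap: 0.0118
```

Emit:
jog_arm(
  moves=[
    [0.3,0,0,0,1],
    [0.6,0,0,0,1],
    [0.9,0,0,0,1],
    [1.2,0,0,0,1],
    [1.5,0,0,0,1],
    [1.5,0,0,0,1],
  ],
)

```text
clock: 21.0
eef_pos: [0.6476, 0.0296, 0.026]
eef_rot: [[0.097, 0.995, 0.001], [0.995, -0.097, -0.003], [-0.002, 0.001, -1.0]]
ft_force: [-0.7, -4.0, 5.9]
finger_gap: 0.0114
```

Emit:
jog_arm(
  moves=[
    [0.3,0,0,0,1],
    [0.6,0,0,0,1],
    [0.9,0,0,0,1],
    [1.2,0,0,0,1],
    [1.5,0,0,0,1],
    [1.5,0,0,0,1],
  ],
)

```text
clock: 21.75
eef_pos: [0.649, 0.0446, 0.026]
eef_rot: [[0.097, 0.995, 0.001], [0.995, -0.097, -0.003], [-0.003, 0.001, -1.0]]
ft_force: [0.0, -3.7, 7.1]
finger_gap: 0.0116
```

Emit:
jog_arm(
  moves=[
    [0.2,0,-0.02,0,1],
    [0.4,0,-0.03,0,1],
    [0.6,0,-0.03,0,1],
    [0.8,0,-0.03,0,1],
    [1.0,0,-0.03,0,1],
    [1.2,0,-0.03,0,1],
    [1.2,0,-0.03,0,1],
  ],
)

```text
clock: 22.62
eef_pos: [0.6499, 0.0568, 0.026]
eef_rot: [[0.096, 0.995, 0.0], [0.995, -0.096, -0.002], [-0.002, 0.001, -1.0]]
ft_force: [0.2, -3.6, 5.4]
finger_gap: 0.012
```

Emit:
jog_arm(
  moves=[
    [0.1,0,0,0,1],
    [0.2,0,0,0,1],
    [0.3,0,0,0,1],
    [0.4,0,0,0,1],
    [0.4,0,0,0,1],
  ],
)

```text
clock: 23.25
eef_pos: [0.6503, 0.0606, 0.026]
eef_rot: [[0.097, 0.995, 0.0], [0.995, -0.097, -0.002], [-0.002, 0.001, -1.0]]
ft_force: [0.0, -4.0, 5.6]
finger_gap: 0.0122
```

Emit:
jog_arm(
  moves=[
    [0.1,0,0,0,1],
    [0.2,0,0,0,1],
    [0.3,0,0,0,1],
    [0.3,0,0,0,1],
  ],
)

```text
clock: 23.75
eef_pos: [0.6505, 0.0628, 0.026]
eef_rot: [[0.097, 0.995, -0.0], [0.995, -0.097, -0.003], [-0.003, 0.0, -1.0]]
ft_force: [-0.7, -4.1, 6.6]
finger_gap: 0.0122
```

Emit:
jog_arm(
  moves=[
    [0.1,0,0,0,1],
    [0.2,0,0,0,1],
    [0.2,0,0,0,1],
  ],
)

```text
clock: 24.12
eef_pos: [0.6505, 0.0629, 0.026]
eef_rot: [[0.098, 0.995, -0.001], [0.995, -0.098, -0.006], [-0.007, -0.0, -1.0]]
ft_force: [-1.8, -7.2, 9.0]
finger_gap: 0.0122
```

Motion stopped at the predicted home position. One small push will confirm the stop, then I'll back off the load and open.

Emit:
jog_arm(
  moves=[
    [0.15,0,0,0,1],
    [0.3,0,0,0,1],
    [0.3,0,0,0,1],
  ],
)

```text
clock: 24.5
eef_pos: [0.6505, 0.0628, 0.0259]
eef_rot: [[0.099, 0.995, -0.002], [0.995, -0.099, -0.011], [-0.011, -0.001, -1.0]]
ft_force: [-2.2, -11.4, 10.5]
finger_gap: 0.0123
```

Emit:
jog_arm(
  moves=[
    [-0.2,0,0,0,1],
    [-0.3,0,0,0,1],
    [-0.3,0,0,0,0.7],
    [-0.3,0,0,0,0.6],
    [-0.3,0,0,0,0.6],
    [-0.3,0,-2,0,0.6],
    [-0.3,0,-5,0,0.6],
    [-0.5,0,-9,0,0.6],
    [-4,0,-14,0,0.6],
    [-9,0,-18,0,0.6],
    [-9,0,-18,0,0.6],
    [-9,0,-18,0,0.6],
  ],
)

```text
clock: 26.0
eef_pos: [0.642, -0.0188, 0.2066]
eef_rot: [[0.095, 0.995, 0.001], [0.995, -0.095, 0.001], [0.001, 0.001, -1.0]]
ft_force: [-0.0, -0.2, -1.0]
finger_gap: 0.0375
```

```bash
python3 - <<'E'
from h import *
o=robot.get_obs();print(o["clock"],o["eef_pos"],o["finger_gap"],o["ft_force"])
snap("wrist","w7"); find("wrist",["tray_tail","tray_ridge"],.008); find("wrist",["mouth","eraser_center"])
snap("top","t7"); find("top",["ink","loupe","sharpener","tray_tail"]); snap("scene","s7"); find("scene",["ink","loupe","sharpener","tray_tail","mouth","stop"])
a=cv2.imread("pics/w7.png"); b=cv2.imread("pics/s7.png")[200:480,200:470]
out=np.zeros((600,800,3),np.uint8); out[:300,:400]=cv2.resize(a,(400,300)); out[:415,400:800]=cv2.resize(b,(400,415)); out[300:600,:400]=cv2.resize(cv2.imread("pics/t7.png")[130:350,120:413],(400,300)); cv2.imwrite("pics/c7.png",out)
E
```

```text
26.0 [ 0.64197337 -0.01875517  0.2066067 ] 0.03754027679414429 [-0.01581556 -0.2083031  -0.95235877]
wrist tray_tail 0.82 [415.5 217.4] [0.6496 0.0634 0.037 ]
wrist tray_tail 0.22 [391.9  15.3] [0.4822 0.0512 0.037 ]
wrist tray_ridge 0.76 [513.1 215.4] [0.6557 0.1512 0.037 ]
top ink 0.56 [301.3 301.7] [ 0.4586 -0.0292  0.003 ]
top ink 0.35 [253.6 289.8] [0.4788 0.0639 0.003 ]
top sharpener 0.74 [253.2 288.2] [0.4819 0.0647 0.003 ]
top tray_tail 0.89 [253.6 197.2] [0.6552 0.0659 0.029 ]
scene ink 0.9 [369.  272.9] [ 0.4788 -0.0213  0.003 ]
scene loupe 0.9 [322.7 238.2] [ 0.4933 -0.1478  0.003 ]
scene sharpener 0.81 [397.2 300.2] [0.4804 0.0592 0.003 ]
scene tray_tail 0.84 [316.6 330.3] [0.6458 0.0604 0.029 ]
scene stop 0.73 [375.9 436.3] [0.6726 0.245  0.008 ]
```

View pics/c7.png

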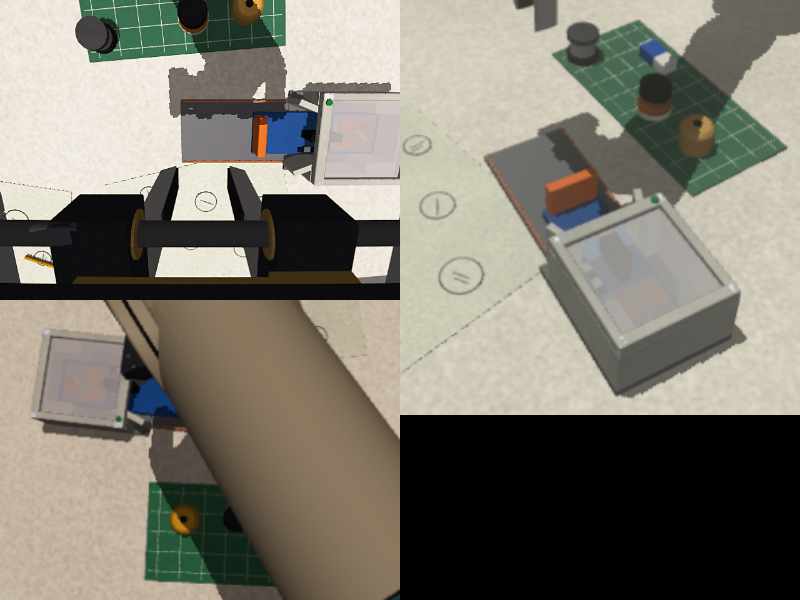

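The tray is inside the scanner, its tail plate standing outside at wrist-image (415,217). It is at y = 0.063, as predicted for home. The eraser and the mat objects are undisturbed and the gripper is clear.

```bash
python3 -c "
from h import *
print(robot.finish_job(), robot.get_obs()['clock'])"
```

```text
the job is handed in; nothing more can be done
the job is handed in; nothing more can be done
```

The job is done and handed in at about 26 s of the 64 s allowed.

- **Eraser:** I moved it off the runway to a free spot near the robot side of the mat, at about (0.42, −0.085). It lies flat and clear of the other things.
- **Tray placement:** I carried the tray by its ridge and set it on the runway about 12 mm before the mouth, within about 1 mm and 0.1° of the centre line. Then I let go.
- **Slide in:** I pinched the tail plate and slid the tray in slowly with about 4 N of drag. It stopped at y = 0.063, within 1 mm of the predicted home position. A small extra push raised the force to about 11 N without any movement, so I took it as fully home, eased off, let go and moved the arm away.

**Last checks:**
- **Tray:** the wrist camera puts the tail plate at y = 0.063, matching where it stopped. The top and scene cameras give 0.066 and 0.060.
- **Mat objects:** the scene camera puts the ink jar, loupe and sharpener within about 8 mm of their first readings, which I take as detection error.
- **Disagreement:** in the last top view the arm hid part of the mat, so the loupe was not found and one ink reading was clearly wrong. I did not use those.

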